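# Lay out a pump interference test on the ground plate

## Robot

A 6-joint arm with a two-finger parallel gripper is mounted at the origin on the work surface. World frame = base frame: x ahead of the robot, y to its left, z up, the work surface at z = 0. Lengths are in m, angles in rad, forces in N, time in s.
With the tool pointing down it reaches from about 0.25 to 0.775 m from the base axis. Payload 4 kg.
Tool frame: the origin (TCP) lies on the centre line of the jaws, within the pads' length; the fingertips stand 8 mm ahead of it and the grasp point (between the pads) lies 11 mm behind it; z points along the fingers, y is the direction in which the jaws open and shut (so a half turn about z gives the same grasp; the last joint's range is limited). The gripper opens to 94 mm and grips with 3 to 60 N. Pads are 16 mm wide; open, the fingers measure 119 mm over their backs; the gripper's body (75 mm by 177 mm) begins 78 mm behind the grasp point.
Start: joints at [-1.383, 0.087, 1.371, -0, 1.684, -0.103], TCP at [0.158, -0.527, 0.214] pointing down, gripper open.
Joint ranges: [-3.1, 3.1], [-0.76, 2.03], [0.27, 2.55], [-1.08, 4.22], [0.17, 2.65], [-2.57, 2.57]. Speed limits (rad/s): [2.79, 2.79, 3.14, 3.14, 3.14, 3.14].

## Interface

Orientations are given as [roll, pitch, yaw] about the fixed x, y, z axes, in that order (R = Rz(yaw) Ry(pitch) Rx(roll)).
In Python, from bench import robot gives the robot as it stands.
- The arm moves only by the shell command python3 -m crank 'ROWS' [OPENING]. ROWS is JSON, a list of rows, each a list of 4 numbers: the shift along the tool's x, y, z scaled (see below), then the turn about the tool's z scaled (see below). A call has exactly 10 rows; each row shifts and turns the commanded pose from where the row before left it, along the tool's axes as they then stand; what a row does not reach is not made up. The controller multiplies each number of a shift by 0.2 m and each number of a turn by pi/2 rad. A row lasts 1/8 s, in which the tool goes at most 62.5 mm and 10.7 degrees, less where a joint would pass 70% of its speed; a pose out of reach is approached as far as the arm can. A call with a number of a shift or a turn outside -1 to 1 is refused whole. A call with a gripper value outside its range is refused whole. OPENING is the gripper command: -1 is fully open, 1 is shut, values between are in proportion, set as the call begins (- or left out, the last holds). The fingers move at their own pace and stop on an object; the grip force is fixed at half the most. Time passes only in rows, so rows that do not move let the fingers close, or fill a call up. It gives the time, the measured TCP pose, the force and the opening at its end, in the units of the state.
- robot.get_obs(): the state, without advancing time (a new reading comes with each control period).
- robot.snapshot(name): name is "side" or "top" or "wrist"; returns (picture, depth): 480x640x3 uint8, red, green, blue; 480x640 float32, m along the optical axis (not along the pixel's ray), 0 where there is no reading.
- robot.camera_params(name): a dict with "fx", "fy", "cx", "cy" (pixels), "world_from_camera" (4x4, takes a point from camera to world coordinates). Camera axes: x right, y down, z forward; pixel columns grow to the right and rows downward; lengths in m; the calibration is good to about 2 mm. The wrist camera is an equidistant fisheye: a pixel r from the principal point sees the ray r / f radians off the axis. A picture is of the moment at which its call begins: read the wrist's pose just before it. camera_params takes no time and is no camera call; for the wrist camera it gives the pose at the moment of the call.
- robot.close_job(): hands the job in, once; it reports no verdict.
The state is a dict: "time": time; "joint_positions": joint angles; "qvel": joint speeds; "joint_torque": joint torques, N m; "tool_pos": TCP position; "ee_rot": TCP orientation; "wrist_force": force on the tool from outside, world axes, zero at the start; "wrist_torque": the same for the moment, N m; "width": finger opening in m.
Only numpy, scipy, OpenCV 4.12 (cv2) and the standard library are available. Lean on these libraries where they do the work, as an engineer would, in place of code of your own. Each camera call takes 0.05 s, during which the arm holds its last target.

## Task

Set up the interference test in one row on the flat metal ground plate. Lay the wooden block flat in the middle of the row, midway between the terminal block and the earth bar and with its long side along the row, and stand the little pump centred on top of it, lengthwise along it. Stand the grey coupling box midway between the wooden block and the terminal block and square with the plate, lay the dark ring core flat midway between the wooden block and the earth bar, and stand the round-headed probe behind the wooden block (the side away from the robot), midway between the block and the plate's back edge; leave everything upright, let go and at rest.

Things in the scene. Friction and masses are not known exactly. Their poses are not given: they have to be found in the camera images.
- plate: Fixed aluminium ground plate, 3 mm thick. Origin: middle of the row, on its underside (table height). y: the line of the row (long way, about the robot's left); x: away from the robot. Front edge at x = -50 mm, back edge x = +125, ends y = -230 and +230. Terminal block and earth bar are fixed on it at x = 0, y = +180 and -180 mm, either way round.
- terminal: Fixed white plastic terminal block, stepped, with four screws on top: 40 (x) x 84 (y, along the row) x 33 mm high. Origin: centre of its underside, on the plate.
- earthbar: Fixed earth bar: flat steel bar 30 (x) x 84 (y, along the row) x 10 mm with three upright brass studs, 32 mm high over all. Origin: centre of its underside, on the plate.
- block: Loose plain wooden block (insulating support), 60 (x) x 92 (y) x 36 mm high, about 140 g, starting flat on the table. Origin: centre of its underside.
- pump: Loose small pump, 350 g, upright on a foot plate 46 (x) x 84 (y) x 6 mm. Black motor case 44 mm wide in x, y = -39 to +11, z = 6 to 46 mm: grip it across x. Steel head dia 36, y = 11 to 39, axis 26 mm high; brass outlet dia 14 on it at y = 26, up to z = 56; brass inlet out to y = 48. Centre of mass near y = 0. Origin: centre of the foot's underside.
- coupler: Loose grey painted metal coupling box, 56 x 56 mm, 60 mm high (a brass terminal rises 5 mm above the lid in the middle), two dark sockets on one side (-x), about 300 g. Origin: centre of its underside.
- core: Loose dark metallic ring core lying flat, 48 mm outer and 26 mm inner diameter, 28 mm high, about 120 g. Origin: centre of its underside; a round thing, its yaw means nothing.
- probe: Loose grey field probe on a stand, upright, round about its z axis: foot 54 mm diameter and 10 mm high, stem 16 mm diameter, head 34 mm diameter from 42 to 70 mm high, then a rounded top to 77 mm; about 150 g. Grip the head. Origin: centre of the foot's underside.
Mind the look-alikes: they are no part of the job. What is shaped like the pump but blue or green is not meant.

How it is judged:
At the end, for the whole second after the job is handed in: All upright, still, on plate or block. Block 14 mm from row middle; pump 12 mm across, 14 along from block centre; box and core 15 mm off row line, 75-107 mm from block and from terminal/earth bar; probe 62-92 mm behind row line, 17 mm sideways of block. Block, pump, box square to 0.2 rad (x of block in the frame of plate between -0.014 and 0.014 m and y of block in the frame of plate between -0.014 and 0.014 m and z of block in the frame of plate between 0 and 0.006 m and angle between the y axis of block and the y axis of plate, either way round below 0.2 rad and x of pump in the frame of block between -0.012 and 0.012 m and y of pump in the frame of block between -0.014 and 0.014 m and z of pump in the frame of block between 0.033 and 0.039 m and angle between the y axis of pump and the y axis of block, either way round below 0.2 rad and x of coupler in the frame of plate between -0.015 and 0.015 m and horizontal distance between coupler and terminal between 0.075 and 0.107 m and horizontal distance between coupler and block between 0.075 and 0.107 m and z of coupler in the frame of plate between 0 and 0.006 m and x of core in the frame of plate between -0.015 and 0.015 m and horizontal distance between core and earthbar between 0.075 and 0.107 m and horizontal distance between core and block between 0.075 and 0.107 m and z of core in the frame of plate between 0 and 0.006 m and (angle between the x axis of coupler and the x axis of plate, either way round below 0.2 rad or angle between the x axis of coupler and the y axis of plate, either way round below 0.2 rad) and x of probe in the frame of plate between 0.0625 and 0.0925 m and y of probe in the frame of block between -0.017 and 0.017 m and z of probe in the frame of plate between 0 and 0.006 m and angle between each of block, pump, coupler, core, probe's own z axis and vertical below 0.1 rad and linear speed of each of block, pump, coupler, core, probe below 0.02 m/s and angular speed of each of block, pump, coupler, core, probe below 0.2 rad/s); the robot touches nothing.
It also fails if it takes over 131 s, if anything falls off the work surface, if the arm or the gripper's body presses on something with over 40 N, if the wrist force passes 120 N, or if a joint passes its speed limit or range.

## Working session

There is one attempt and no reset: what is moved stays moved. The work goes in short steps, Python scripts to look and compute and a shell command to move; the robot and the scene stay as the last step left them, time stands still between calls to the robot, and variables do not carry over. Pictures are saved under pics/ and viewed, and the job is handed in when it is done.

```bash
ls; mkdir -p pics
cat > h.py <<'E'
import numpy as np, cv2, json
from bench import robot
def snap(n, f):
    im,d=robot.snapshot(n); np.savez('pics/'+f+'.npz',im=im,d=d); cv2.imwrite('pics/'+f+'.png',im[:,:,::-1]); return im,d
def ray(n,u,v,z,P=None):
    P=P or robot.camera_params(n); T=np.array(P['world_from_camera'])
    d=np.array([(u-P['cx'])/P['fx'],(v-P['cy'])/P['fy'],1.]); d=T[:3,:3]@d; o=T[:3,3]
    return o+d*(z-o[2])/d[2]
def cloud(n,d):
    P=robot.camera_params(n); T=np.array(P['world_from_camera'])
    v,u=np.mgrid[:480,:640]
    p=np.stack([(u-P['cx'])/P['fx']*d,(v-P['cy'])/P['fy']*d,d],-1)
    w=p@T[:3,:3].T+T[:3,3]; w[d==0]=np.nan; return w
E
python3 - <<'E'
from h import *
o=robot.get_obs(); print(o)
for n in ['top','side','wrist']:
    snap(n,n+'0'); P=robot.camera_params(n); print(n,P['fx'],P['cx'],P['cy'],np.round(P['world_from_camera'],3).tolist())
E
```

```text
pics
{'time': 0.0, 'joint_positions': array([-1.38313832e+00,  8.79373659e-02,  1.37221634e+00, -3.03935104e-05,
        1.68359278e+00, -1.03102131e-01]), 'qvel': array([-3.93194495e-04, -1.92429686e-05, -1.91874693e-03, -2.24700962e-03,
        1.72152539e-03,  1.08581187e-03]), 'joint_torque': array([-6.57071141e-04, -3.40181851e+01, -3.02430546e+01,  7.17043877e-02,
        3.30597558e-02, -1.57004915e-04]), 'tool_pos': array([ 0.1575612 , -0.52640518,  0.21233303]), 'ee_rot': array([-3.13944714e+00, -1.91624577e-04,  2.90756543e-01]), 'wrist_force': array([ 0.90420151, -0.19510187,  0.67760086]), 'wrist_torque': array([-0.00352707, -0.03474588,  0.05075273]), 'width': 0.09367932064808646}
top 618.508934077215 334.3098265477603 240.90917298901834 [[-0.026, -0.993, 0.112, 0.304], [-1.0, 0.025, -0.004, 0.017], [0.002, -0.112, -0.994, 1.236], [0.0, 0.0, 0.0, 1.0]]
side 554.882366165462 312.1597860750286 244.2069307851848 [[-0.728, -0.35, 0.59, -0.161], [-0.686, 0.35, -0.639, 0.692], [0.017, -0.869, -0.494, 0.568], [0.0, 0.0, 0.0, 1.0]]
wrist 371.64829954431775 312.59136027806613 241.72284366543954 [[0.286, -0.927, -0.242, 0.227], [-0.958, -0.277, -0.07, -0.506], [-0.002, 0.252, -0.968, 0.384], [0.0, 0.0, 0.0, 1.0]]
```

View pics/top0.png

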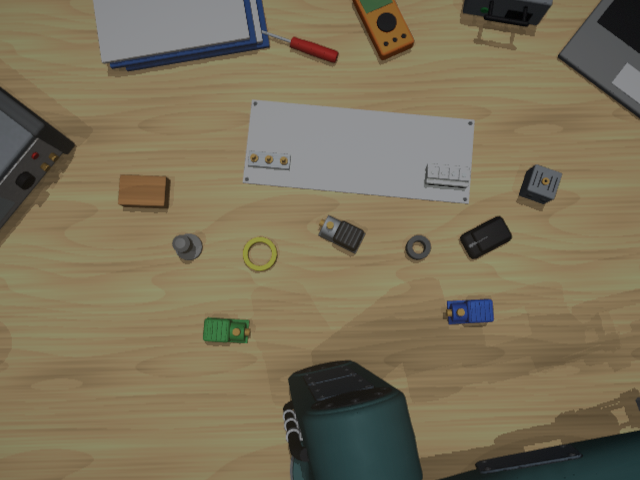

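View pics/side0.png

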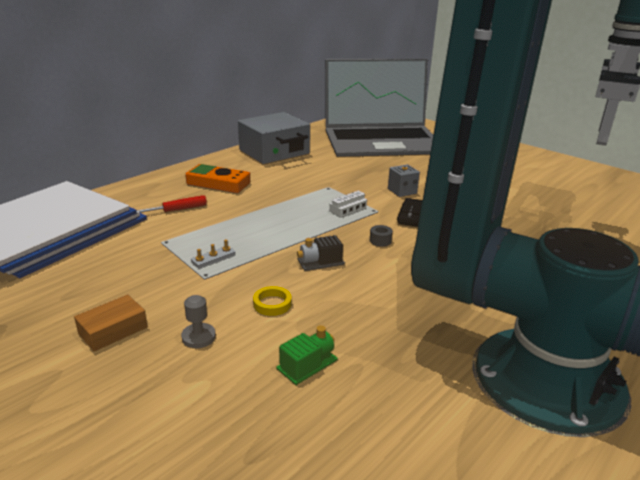

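View pics/wrist0.png

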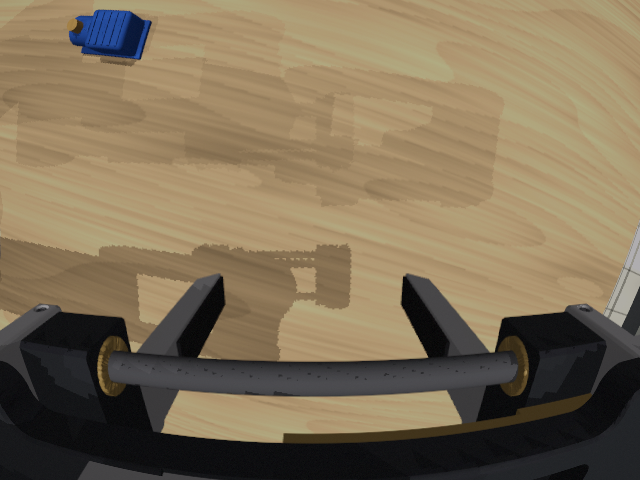

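The top view shows the plate with corners near (254,102), (473,121), (465,202) and (245,184). The earth bar is on the left at (269,160) and the terminal block on the right at (447,175). The real parts are:
- block (145,190)
- probe (187,247)
- pump, black and steel (342,233)
- core (418,247)
- box (540,183)

The look-alikes are the green and blue pumps, the yellow ring and the black box at (486,237).

```bash
python3 - <<'E'
from h import *
z=np.load('pics/top0.npz'); im,d=z['im'],z['d']; w=cloud('top',d)
print('table z', np.nanmedian(w[300:330,300:420,2]), 'plate z',np.nanmedian(w[130:140,300:400,2]))
# plate
hsv=cv2.cvtColor(im,cv2.COLOR_RGB2HSV)
m=((hsv[...,1]<40)&(hsv[...,2]>110)).astype(np.uint8); m[:95]=0;m[210:]=0;m[:,:238]=0;m[:,482:]=0
c=max(cv2.findContours(m,0,2)[0],key=cv2.contourArea)
P=robot.camera_params('top')
pts=np.array([ray('top',u,v,.003,P)[:2] for u,v in c[:,0]],np.float32)
(cx,cy),s,a=cv2.minAreaRect(pts); b=cv2.boxPoints(((cx,cy),s,a)); print('plate',cx,cy,s,a,b.tolist())
for nm,(u,v),r in [('block',(145,190),40),('probe',(187,247),25),('pump',(342,233),32),('core',(418,247),20),('box',(540,183),30),('earth',(269,160),28),('term',(447,175),30)]:
    sub=np.zeros((480,640),bool); sub[v-r:v+r,u-r:u+r]=1
    base=0.003 if nm in('earth','term') else 0
    zz=w[...,2]; mm=sub&(zz>base+.006)
    n,l=cv2.connectedComponents(mm.astype(np.uint8)); k=max(range(1,n),key=lambda i:(l==i).sum()); mm=l==k
    top=np.nanpercentile(zz[mm],95)
    for lab,lo in [('all',-1),('top',top-.008)]:
        q=mm&(zz>lo); xy=w[q][:,:2].astype(np.float32)
        r_=cv2.minAreaRect(xy); print(nm,lab,'n',q.sum(),'ztop %.3f'%top,'mean',xy.mean(0).round(4),'rect',np.round(r_[0],4),np.round(r_[1],4),round(r_[2],1),'circ',np.round(cv2.minEnclosingCircle(xy)[1],4))
E
python3 - <<'E'
import cv2
im=cv2.imread('pics/top0.png')
a=cv2.resize(im[150:290,100:300],None,fx=4,fy=4,interpolation=2)[:, :]
cv2.imwrite('pics/cropA.png',a)
a=cv2.resize(im[130:270,380:580],None,fx=4,fy=4,interpolation=2)
cv2.imwrite('pics/cropB.png',a)
a=cv2.resize(im[190:290,280:400],None,fx=5,fy=5,interpolation=2)
cv2.imwrite('pics/cropC.png',a)
E
```

```text
table z -0.0001984563743507861 plate z 0.002744158251475559
plate 0.627403199672699 -0.04357518255710602 (0.45999765396118164, 0.1765773594379425) 83.16932678222656 [[0.5123862028121948, -0.26144081354141235], [0.687710165977478, -0.2824421226978302], [0.7424201965332031, 0.17429044842720032], [0.5670962333679199, 0.19529175758361816]]
block all n 1604 ztop 0.039 mean [0.5494 0.3851] rect [0.5518 0.3885] [0.0944 0.0611] 86.4 circ 0.0549
block top n 1345 ztop 0.039 mean [0.5511 0.3881] rect [0.5517 0.3883] [0.0936 0.0607] 86.2 circ 0.0539
probe all n 608 ztop 0.077 mean [0.4376 0.2975] rect [0.4385 0.299 ] [0.0455 0.0526] 66.0 circ 0.0276
probe top n 228 ztop 0.077 mean [0.4396 0.3025] rect [0.4399 0.3036] [0.0324 0.0308] 41.4 circ 0.0173
pump all n 949 ztop 0.052 mean [ 0.4554 -0.0036] rect [ 0.4592 -0.0008] [0.09   0.0455] 60.7 circ 0.0474
pump top n 514 ztop 0.052 mean [ 0.4534 -0.0112] rect [ 0.4576 -0.0042] [0.0756 0.0423] 62.0 circ 0.0398
core all n 379 ztop 0.031 mean [ 0.4256 -0.1529] rect [ 0.4255 -0.1531] [0.0469 0.0465] 86.7 circ 0.0244
core top n 321 ztop 0.031 mean [ 0.426  -0.1536] rect [ 0.4256 -0.1537] [0.0458 0.0459] 88.1 circ 0.024
box all n 1164 ztop 0.064 mean [ 0.5404 -0.3927] rect [ 0.5425 -0.3972] [0.0595 0.0625] 71.5 circ 0.0384
box top n 788 ztop 0.064 mean [ 0.5432 -0.3978] rect [ 0.5435 -0.3984] [0.0568 0.0573] 67.8 circ 0.0371
earth all n 595 ztop 0.034 mean [0.6112 0.1382] rect [0.6123 0.1392] [0.0845 0.0314] 83.4 circ 0.0439
earth top n 54 ztop 0.034 mean [0.6117 0.1386] rect [0.6128 0.1392] [0.0675 0.0088] 84.0 circ 0.0338
term all n 920 ztop 0.039 mean [ 0.5668 -0.2159] rect [ 0.569  -0.2177] [0.0846 0.0424] 83.6 circ 0.045
term top n 472 ztop 0.039 mean [ 0.5693 -0.2173] rect [ 0.5719 -0.2179] [0.0839 0.028 ] 82.7 circ 0.0432
```

View pics/cropB.png

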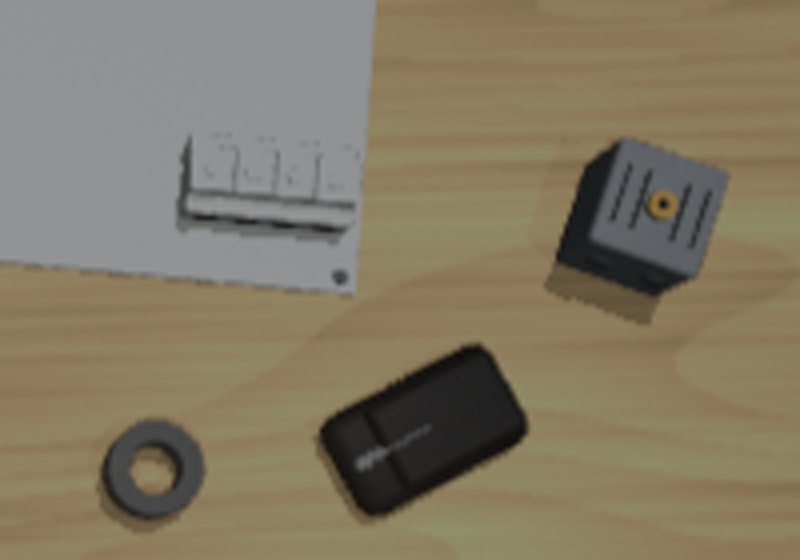

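View pics/cropC.png

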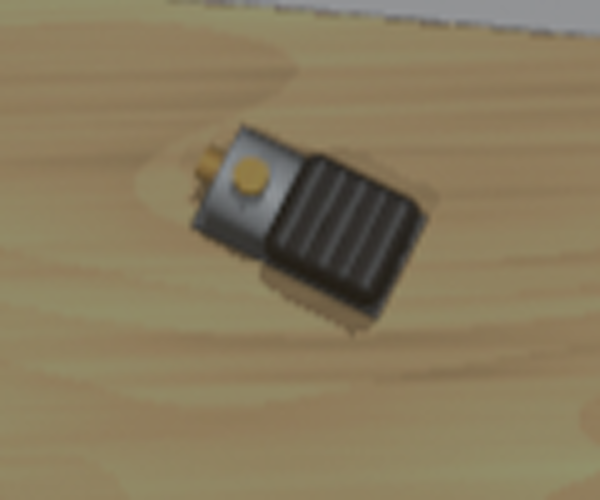

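```bash
cat >> h.py <<'E'
def go(x,y,zg,yawdeg):
    """needed turn units, then shift units in tool axes AFTER the turn; zg = grasp point height (TCP is 11 mm lower)"""
    o=robot.get_obs(); p=np.array(o['tool_pos']); yaw=o['ee_rot'][2]
    ty=np.radians(yawdeg); turn=-((ty-yaw+np.pi)%(2*np.pi)-np.pi)
    d=np.array([x,y,zg-.011])-p
    tx=np.array([np.cos(ty),np.sin(ty),0]); tyv=np.array([np.sin(ty),-np.cos(ty),0])
    print('t %.2f'%o['time'],'pos',p.round(4),'rpy',np.round(o['ee_rot'],3),'w %.4f'%o['width'],'F',np.round(o['wrist_force'],1))
    print('turn %.4f'%(turn/(np.pi/2)),'shift',np.round(np.array([d@tx,d@tyv,-d[2]])/.2,4))
E
python3 - <<'E'
from h import *
print('outlet',ray('top',330,225,.056),'exp .4704 .0193')
go(.5517,.3883,.14,86.2)
E
```

```text
outlet [0.46857092 0.01915886 0.056     ] exp .4704 .0193
t 0.15 pos [ 0.1576 -0.5265  0.2126] rpy [-3.14  -0.     0.291] w 0.0940 F [ 0.   0.9 -0.5]
turn -0.7726 shift [4.6945 1.6631 0.4179]
```

```bash
python3 -m crank '[[0,0,0,-0.11],[0,0,0,-0.11],[0,0,0,-0.11],[0,0,0,-0.11],[0,0,0,-0.11],[0,0,0,-0.11],[0,0,0,-0.11],[0.2,0.07,0,0],[0.24,0.085,0,0],[0.24,0.085,0,0]]' -1
python3 -m crank '[[0.24,0.085,0,0],[0.24,0.085,0,0],[0.24,0.085,0,0],[0.24,0.085,0,0],[0.24,0.085,0,0],[0.24,0.085,0,0],[0.24,0.085,0,0],[0.24,0.085,0,0],[0.24,0.085,0,0],[0.24,0.085,0,0]]'
python3 - <<'E'
from h import *
go(.5517,.3883,.14,86.2)
E
```

```text
time: 1.4
tool_pos: [0.2155, -0.3932, 0.213]
ee_rot: [-3.142, -0.001, 1.5]
wrist_force: [0.5, -0.1, -0.1]
width: 0.0942
time: 2.65
tool_pos: [0.4188, 0.0739, 0.2133]
ee_rot: [3.141, 0.0, 1.501]
wrist_force: [0.9, 0.5, 0.7]
width: 0.0941
t 2.65 pos [0.4188 0.0739 0.2133] rpy [3.141 0.    1.501] w 0.0941 F [0.9 0.5 0.7]
turn -0.0024 shift [1.6126 0.5589 0.4215]
```

```bash
python3 -m crank '[[0.23,0.08,0,0],[0.23,0.08,0,0],[0.23,0.08,0,0],[0.23,0.08,0,0],[0.23,0.08,0.05,0],[0.23,0.08,0.05,0],[0.23,0.08,0.1,-0.002],[0,0,0.1,0],[0,0,0.05,0],[0,0,0,0]]'
python3 - <<'E'
from h import *
go(.5517,.3883,.025,86.2)
snap('wrist','w1')
E
```

```text
time: 3.9
tool_pos: [0.5524, 0.3848, 0.1425]
ee_rot: [-3.14, 0.001, 1.503]
wrist_force: [0.5, 1.4, 0.2]
width: 0.0934
t 3.90 pos [0.5524 0.3848 0.1425] rpy [-3.140e+00  1.000e-03  1.503e+00] w 0.0934 F [0.5 1.4 0.2]
turn -0.0009 shift [ 0.017  -0.0048  0.6424]
```

View pics/w1.png

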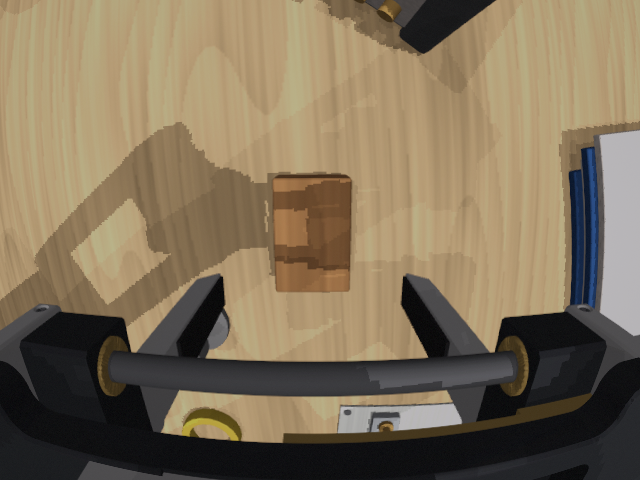

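The wrist view has the block at columns 273–351, centred on the jaws at 312 and square with them. I'll descend and grip.

```bash
python3 -m crank '[[0.017,-0.005,0.08,0],[0,0,0.12,0],[0,0,0.12,0],[0,0,0.12,0],[0,0,0.1,0],[0,0,0.06,0],[0,0,0.04,0],[0,0,0,0],[0,0,0,0],[0,0,0,0]]'
python3 -m crank '[[0,0,0,0],[0,0,0,0],[0,0,0,0],[0,0,0,0],[0,0,0,0],[0,0,0,0],[0,0,-0.05,0],[0,0,-0.1,0],[0,0,-0.15,0],[0,0,-0.1,0]]' 1
python3 - <<'E'
from h import *
go(.5904,-.0392,.115,83.1)
E
```

```text
time: 5.2
tool_pos: [0.5527, 0.3893, 0.0164]
ee_rot: [3.14, -0.001, 1.503]
wrist_force: [0.2, -1.0, 0.7]
width: 0.0941
time: 6.45
tool_pos: [0.5532, 0.3896, 0.099]
ee_rot: [3.138, -0.002, 1.503]
wrist_force: [-0.2, 0.0, -0.9]
width: 0.0596
t 6.45 pos [0.5532 0.3896 0.099 ] rpy [ 3.138e+00 -2.000e-03  1.503e+00] w 0.0596 F [-0.2  0.  -0.9]
turn 0.0338 shift [-2.106   0.4423 -0.0248]
```

```bash
python3 -m crank '[[-0.1,0.02,-0.02,0.034],[-0.2,0.042,0,0],[-0.24,0.05,0,0],[-0.24,0.05,0,0],[-0.24,0.05,0,0],[-0.24,0.05,0,0],[-0.24,0.05,0,0],[-0.24,0.05,0,0],[-0.2,0.044,0,0],[-0.1,0.02,0,0]]'
python3 - <<'E'
from h import *
go(.5904,-.0386,.031,83.1)
E
```

```text
time: 7.7
tool_pos: [0.5876, -0.0292, 0.0986]
ee_rot: [-3.14, 0.001, 1.446]
wrist_force: [-0.5, -0.0, -1.5]
width: 0.0599
t 7.70 pos [ 0.5876 -0.0292  0.0986] rpy [-3.140e+00  1.000e-03  1.446e+00] w 0.0599 F [-0.5 -0.  -1.5]
turn -0.0030 shift [-0.0452  0.0197  0.3929]
```

```bash
python3 -m crank '[[-0.045,0.02,0.05,-0.003],[0,0,0.08,0],[0,0,0.08,0],[0,0,0.08,0],[0,0,0.05,0],[0,0,0.03,0],[0,0,0.015,0],[0,0,0,0],[0,0,0,0],[0,0,0,0]]'
python3 - <<'E'
from h import *
go(.5904,-.0386,.0305,83.1)
E
```

```text
time: 8.95
tool_pos: [0.5919, -0.0358, 0.023]
ee_rot: [3.141, 0.0, 1.455]
wrist_force: [1.0, -0.7, -1.1]
width: 0.0598
t 8.95 pos [ 0.5919 -0.0358  0.023 ] rpy [3.141 0.    1.455] w 0.0598 F [ 1.  -0.7 -1.1]
turn 0.0028 shift [-0.015  -0.0059  0.0175]
```

```bash
python3 -m crank '[[-0.015,-0.005,0,0.003],[0,0,0.01,0],[0,0,0.005,0],[0,0,0,0],[0,0,0,0],[0,0,0,0],[0,0,0,0],[0,0,0,0],[0,0,0,0],[0,0,0,0]]'
python3 -m crank '[[0,0,0,0],[0,0,0,0],[0,0,0,0],[0,0,0,0],[0,0,-0.05,0],[0,0,-0.1,0],[0,0,-0.15,0],[0,0,-0.2,0],[0,0,-0.1,0],[0,0,0,0]]' -1
python3 - <<'E'
from h import *
go(.4550,-.0070,.15,60.7)
E
```

```text
time: 10.2
tool_pos: [0.5903, -0.0385, 0.0195]
ee_rot: [3.141, 0.0, 1.45]
wrist_force: [-0.9, -0.3, -1.1]
width: 0.0596
time: 11.45
tool_pos: [0.5918, -0.0388, 0.1427]
ee_rot: [3.136, 0.0, 1.45]
wrist_force: [-0.1, 0.1, -0.1]
width: 0.0943
t 11.45 pos [ 0.5918 -0.0388  0.1427] rpy [3.136 0.    1.45 ] w 0.0943 F [-0.1  0.1 -0.1]
turn 0.2487 shift [-0.1962 -0.6741  0.0185]
```

```bash
python3 -m crank '[[0,0,0,0.1],[0,0,0,0.1],[0,0,0,0.05],[-0.05,-0.16,0,0],[-0.05,-0.18,0,0],[-0.05,-0.18,0,0],[-0.04,-0.11,0,0],[-0.01,-0.04,0,0],[0,0,0,0],[0,0,0,0]]'
python3 - <<'E'
from h import *
go(.4550,-.0070,.03,60.7)
snap('wrist','w2'); snap('top','t2')
E
```

```text
time: 12.7
tool_pos: [0.4545, -0.0077, 0.1392]
ee_rot: [3.142, 0.0, 1.057]
wrist_force: [-0.7, 0.2, -0.4]
width: 0.0939
t 12.70 pos [ 0.4545 -0.0077  0.1392] rpy [3.142 0.    1.057] w 0.0939 F [-0.7  0.2 -0.4]
turn -0.0014 shift [4.300e-03 4.000e-04 6.012e-01]
```

View pics/w2.png

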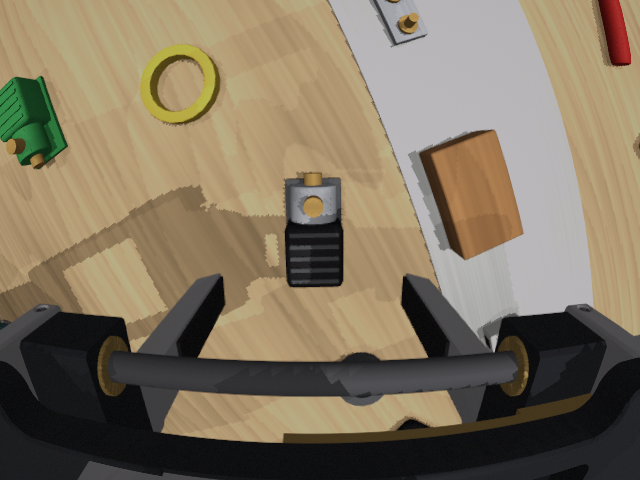

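View pics/t2.png

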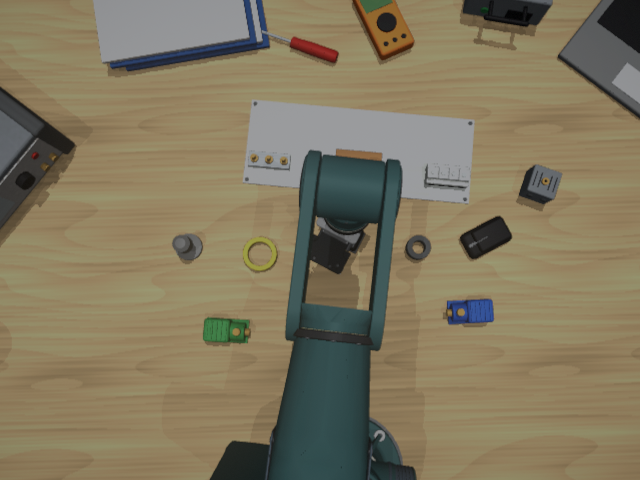

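The pump sits at columns 285–343 of the wrist view, aligned with the jaws. The block rests on the plate. I'll descend onto the motor case.

```bash
python3 -m crank '[[0.004,0,0.06,0],[0,0,0.12,0],[0,0,0.12,0],[0,0,0.12,0],[0,0,0.1,0],[0,0,0.05,0],[0,0,0.02,0],[0,0,0.01,0],[0,0,0,0],[0,0,0,0]]'
python3 -m crank '[[0,0,0,0],[0,0,0,0],[0,0,0,0],[0,0,0,0],[0,0,0,0],[0,0,0,0],[0,0,0,0],[0,0,-0.05,0],[0,0,-0.1,0],[0,0,-0.1,0]]' 1
python3 - <<'E'
from h import *
robot.get_obs()
go(.5904,-.0392,.14,83.1)
snap('wrist','w3')
E
```

```text
time: 14.05
tool_pos: [0.4548, -0.0069, 0.0201]
ee_rot: [3.14, -0.0, 1.057]
wrist_force: [-0.6, -0.3, 0.6]
width: 0.094
time: 15.3
tool_pos: [0.4532, -0.0066, 0.0695]
ee_rot: [-3.139, 0.001, 1.057]
wrist_force: [0.0, -0.3, -4.2]
width: 0.0439
t 15.30 pos [ 0.4532 -0.0066  0.0695] rpy [-3.139e+00  1.000e-03  1.057e+00] w 0.0439 F [ 0.  -0.3 -4.2]
turn -0.2502 shift [-0.0797  0.7004 -0.2976]
```

View pics/w3.png

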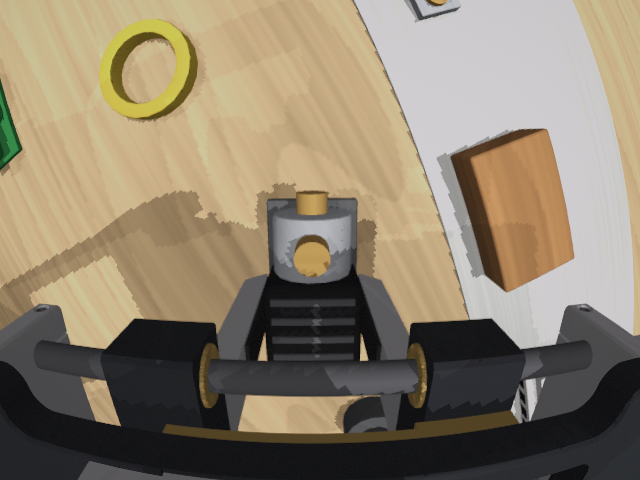

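```bash
cat >> h.py <<'E'
def wray(u,v,z,P=None):
    P=P or robot.camera_params('wrist'); T=np.array(P['world_from_camera'])
    a=np.array([u-P['cx'],v-P['cy']]); r=np.hypot(*a); th=r/P['fx']
    d=np.array([*(a/r*np.sin(th)),np.cos(th)]) if r>0 else np.array([0,0,1.])
    d=T[:3,:3]@d; o=T[:3,3]; return o+d*(z-o[2])/d[2]
E
python3 - <<'E'
from h import *
o=robot.get_obs(); p=np.array(o['tool_pos']); yw=o['ee_rot'][2]
q=wray(312,257,p[2]+.0359); d=(q-p); print('outlet fwd of tcp',d[0]*np.cos(yw)+d[1]*np.sin(yw),'lat',d[0]*np.sin(yw)-d[1]*np.cos(yw))
# block top corners (z=.039)
c=np.array([wray(u,v,.039)[:2] for u,v in [(467,156),(547,130),(574,258),(508,291)]],np.float32)
print('block corners',c.round(4).tolist(), c.mean(0))
e=[np.linalg.norm(c[i]-c[(i+1)%4]) for i in range(4)]; print(np.round(e,4))
E
```

```text
outlet fwd of tcp 0.031836331469256324 lat -0.0009019260709703884
block corners [[0.5680999755859375, 0.011300000362098217], [0.6287000179290771, 0.0013000000035390258], [0.6182000041007996, -0.08959999680519104], [0.5605000257492065, -0.08209999650716782]] [ 0.5938687  -0.03976236]
[0.0614 0.0916 0.0582 0.0937]
```

```bash
python3 -m crank '[[0,0,-0.1,0],[0,0,-0.1,-0.05],[0,0,-0.1,-0.1],[0,0,0,-0.1],[-0.02,0.12,0,0],[-0.02,0.16,0,0],[-0.02,0.16,0,0],[-0.02,0.14,0,0],[-0.02,0.1,0,0],[0,0.02,0,0]]'
python3 - <<'E'
from h import *
go(.5914,-.0443,.073,83.1)
E
```

```text
time: 16.6
tool_pos: [0.5908, -0.0437, 0.1281]
ee_rot: [-3.139, -0.0, 1.45]
wrist_force: [-0.4, 0.2, -4.0]
width: 0.0436
t 16.60 pos [ 0.5908 -0.0437  0.1281] rpy [-3.139 -0.     1.45 ] w 0.0436 F [-0.4  0.2 -4. ]
turn -0.0005 shift [-0.0026  0.0031  0.3305]
```

```bash
python3 -m crank '[[0,0.003,0.05,0],[0,0,0.08,0],[0,0,0.08,0],[0,0,0.06,0],[0,0,0.04,0],[0,0,0.02,0],[0,0,0,0],[0,0,0,0],[0,0,0,0],[0,0,0,0]]'
python3 - <<'E'
from h import *
go(.5914,-.0443,.0708,83.1)
E
```

```text
time: 17.85
tool_pos: [0.5916, -0.0437, 0.0639]
ee_rot: [3.141, 0.0, 1.45]
wrist_force: [-0.8, 0.2, -4.8]
width: 0.044
t 17.85 pos [ 0.5916 -0.0437  0.0639] rpy [3.141 0.    1.45 ] w 0.0440 F [-0.8  0.2 -4.8]
turn -0.0002 shift [-0.0032 -0.0008  0.0203]
```

```bash
python3 -m crank '[[0,0,0.01,0],[0,0,0.007,0],[0,0,0.003,0],[0,0,0,0],[0,0,0,0],[0,0,0,0],[0,0,0,0],[0,0,0,0],[0,0,0,0],[0,0,0,0]]'
python3 - <<'E'
from h import *
snap('wrist','w4')
E
```

```text
time: 19.1
tool_pos: [0.5914, -0.0436, 0.0595]
ee_rot: [3.142, 0.0, 1.45]
wrist_force: [0.4, 0.5, -3.9]
width: 0.0437
```

View pics/w4.png

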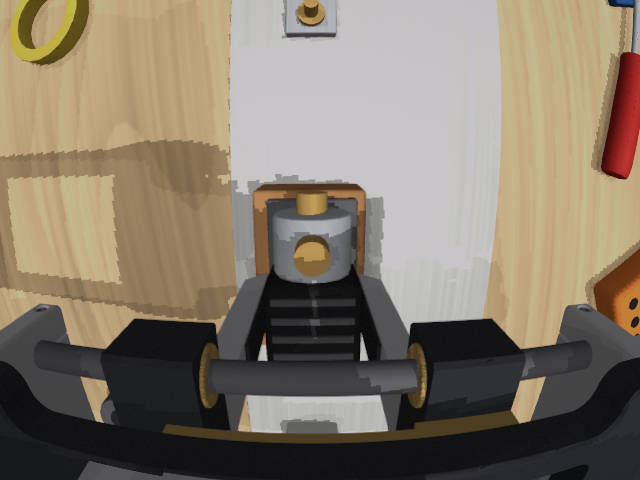

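The pump hangs over the block, whose edges are at columns 254 and 365; the foot spans 267–357, so it is centred. The wrist force shows the arm still carries the load, so I'll lower a little more, then release.

```bash
python3 -m crank '[[0,0,0.004,0],[0,0,0.003,0],[0,0,0,0],[0,0,0,0],[0,0,0,0],[0,0,0,0],[0,0,0,0],[0,0,0,0],[0,0,0,0],[0,0,0,0]]'
python3 -m crank '[[0,0,0,0],[0,0,0,0],[0,0,0,0],[0,0,0,0],[0,0,0,0],[0,0,-0.05,0],[0,0,-0.1,0],[0,0,-0.15,0],[0,0,-0.15,0],[0,0,-0.05,0]]' -1
python3 - <<'E'
from h import *
go(.4256,-.1534,.1,83.1)
E
```

```text
time: 20.4
tool_pos: [0.5915, -0.0437, 0.0585]
ee_rot: [3.141, 0.0, 1.45]
wrist_force: [-3.0, 0.8, 4.4]
width: 0.0438
time: 21.65
tool_pos: [0.5928, -0.0438, 0.1615]
ee_rot: [3.136, 0.0, 1.45]
wrist_force: [0.7, -0.8, 0.1]
width: 0.094
t 21.65 pos [ 0.5928 -0.0438  0.1615] rpy [3.136 0.    1.45 ] w 0.0940 F [ 0.7 -0.8  0.1]
turn -0.0002 shift [-0.6444 -0.7642  0.3623]
```

```bash
python3 -m crank '[[-0.08,-0.1,0,0],[-0.14,-0.16,0,0],[-0.16,-0.19,0,0],[-0.16,-0.19,0,0],[-0.1,-0.12,0.1,0],[0,0,0.1,0],[0,0,0.1,0],[0,0,0.05,0],[0,0,0,0],[0,0,0,0]]'
python3 - <<'E'
from h import *
go(.4256,-.1534,.023,83.1)
snap('wrist','w5'); snap('side','s5')
E
```

```text
time: 22.9
tool_pos: [0.4256, -0.1525, 0.0888]
ee_rot: [3.14, 0.0, 1.45]
wrist_force: [1.2, 0.9, 0.7]
width: 0.0939
t 22.90 pos [ 0.4256 -0.1525  0.0888] rpy [3.14 0.   1.45] w 0.0939 F [1.2 0.9 0.7]
turn -0.0000 shift [-4.400e-03  3.000e-04  3.839e-01]
```

View pics/w5.png

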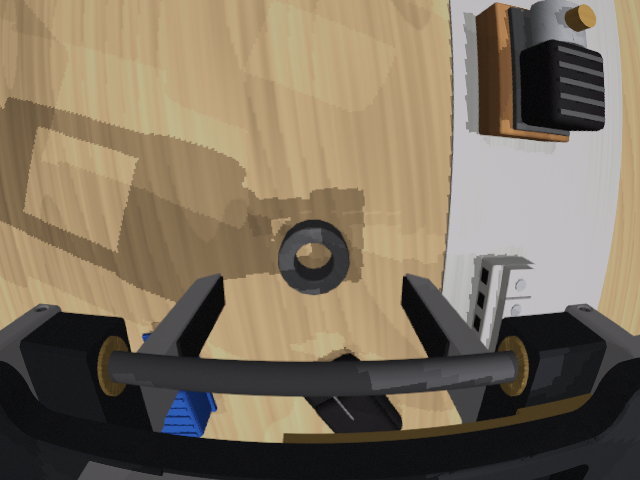

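View pics/s5.png

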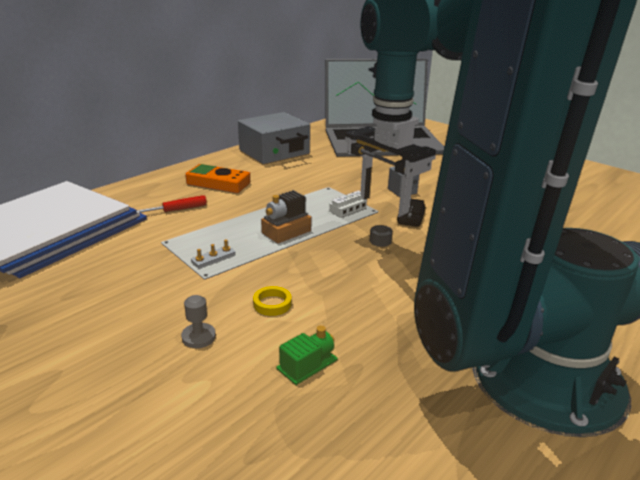

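The side view shows the pump standing upright on the block. In the wrist view the core is centred at (313,257). I'll pick the core up.

```bash
python3 -m crank '[[-0.004,0,0.08,0],[0,0,0.1,0],[0,0,0.1,0],[0,0,0.06,0],[0,0,0.03,0],[0,0,0.013,0],[0,0,0,0],[0,0,0,0],[0,0,0,0],[0,0,0,0]]'
python3 -m crank '[[0,0,0,0],[0,0,0,0],[0,0,0,0],[0,0,0,0],[0,0,0,0],[0,0,0,0],[0,0,-0.1,0],[0,0,-0.2,0],[0,0,-0.2,0],[0,0,-0.2,0]]' 1
python3 - <<'E'
from h import *
go(.6012,.0502,.15,83.1)
E
```

```text
time: 24.25
tool_pos: [0.4252, -0.1533, 0.0117]
ee_rot: [3.141, 0.0, 1.45]
wrist_force: [0.3, -0.6, -0.1]
width: 0.0941
time: 25.5
tool_pos: [0.4246, -0.153, 0.1523]
ee_rot: [-3.141, -0.0, 1.45]
wrist_force: [-0.3, 0.2, -1.7]
width: 0.0464
t 25.50 pos [ 0.4246 -0.153   0.1523] rpy [-3.141 -0.     1.45 ] w 0.0464 F [-0.3  0.2 -1.7]
turn -0.0002 shift [1.1145 0.7545 0.0667]
```

```bash
python3 -m crank '[[0.1,0.07,0,0],[0.17,0.11,0,0],[0.2,0.14,0,0],[0.2,0.14,0,0],[0.2,0.14,0,0],[0.15,0.1,0,0],[0.09,0.05,0,0],[0,0,0.05,0],[0,0,0.05,0],[0,0,0,0]]'
python3 - <<'E'
from h import *
go(.6012,.0502,.0275,83.1)
E
```

```text
time: 26.75
tool_pos: [0.599, 0.048, 0.1296]
ee_rot: [-3.138, 0.001, 1.449]
wrist_force: [-0.1, 0.2, -1.4]
width: 0.0465
t 26.75 pos [0.599  0.048  0.1296] rpy [-3.138e+00  1.000e-03  1.449e+00] w 0.0465 F [-0.1  0.2 -1.4]
turn -0.0012 shift [0.0123 0.0095 0.5657]
```

```bash
python3 -m crank '[[0.012,0.009,0.06,0],[0,0,0.1,0],[0,0,0.12,0],[0,0,0.1,0],[0,0,0.08,0],[0,0,0.05,0],[0,0,0.03,0],[0,0,0.01,0],[0,0,0,0],[0,0,0,0]]'
python3 - <<'E'
from h import *
go(.6012,.0502,.0258,83.1)
E
```

```text
time: 28.0
tool_pos: [0.6032, 0.0513, 0.0222]
ee_rot: [3.14, -0.0, 1.45]
wrist_force: [-0.3, -0.3, -0.8]
width: 0.0465
t 28.00 pos [0.6032 0.0513 0.0222] rpy [ 3.14 -0.    1.45] w 0.0465 F [-0.3 -0.3 -0.8]
turn -0.0002 shift [-0.0067 -0.0095  0.0368]
```

```bash
python3 -m crank '[[-0.005,-0.007,0.01,0],[0,0,0.01,0],[0,0,0.008,0],[0,0,0,0],[0,0,0,0],[0,0,0,0],[0,0,0,0],[0,0,0,0],[0,0,0,0],[0,0,0,0]]'
```

```text
time: 29.25
tool_pos: [0.6012, 0.0505, 0.0158]
ee_rot: [-3.142, 0.0, 1.45]
wrist_force: [-0.3, -0.7, -0.7]
width: 0.0462
```

```bash
python3 -m crank '[[0,0,0.006,0],[0,0,0,0],[0,0,0,0],[0,0,0,0],[0,0,0,0],[0,0,0,0],[0,0,0,0],[0,0,0,0],[0,0,0,0],[0,0,0,0]]'
python3 -m crank '[[0,0,0,0],[0,0,0,0],[0,0,0,0],[0,0,0,0],[0,0,-0.05,0],[0,0,-0.1,0],[0,0,-0.2,0],[0,0,-0.2,0],[0,0,-0.2,0],[0,0,-0.1,0]]' -1
python3 - <<'E'
from h import *
go(.5435,-.3984,.14,67.8)
E
```

```text
time: 30.5
tool_pos: [0.6012, 0.0505, 0.0147]
ee_rot: [3.142, 0.0, 1.45]
wrist_force: [1.1, -0.3, -1.1]
width: 0.0467
time: 31.75
tool_pos: [0.6024, 0.0505, 0.189]
ee_rot: [3.136, -0.001, 1.45]
wrist_force: [1.5, 0.5, -0.5]
width: 0.0939
t 31.75 pos [0.6024 0.0505 0.189 ] rpy [ 3.136e+00 -1.000e-03  1.450e+00] w 0.0939 F [ 1.5  0.5 -0.5]
turn 0.1698 shift [-2.1893  0.5755  0.2999]
```

Now the box.

```bash
python3 -m crank '[[0,0,0,0.085],[0,0,0,0.085],[-0.2,0.055,0,0],[-0.27,0.07,0,0],[-0.28,0.075,0,0],[-0.28,0.075,0,0],[-0.28,0.075,0,0],[-0.28,0.075,0,0],[-0.28,0.07,0,0],[-0.2,0.05,0,0]]'
python3 -m crank '[[-0.1,0.02,0,0],[0,0,0.08,0],[0,0,0.1,0],[0,0,0.05,0],[0,0,0,0],[0,0,0,0],[0,0,0,0],[0,0,0,0],[0,0,0,0],[0,0,0,0]]'
python3 - <<'E'
from h import *
go(.5435,-.3984,.042,67.8)
snap('wrist','w6'); snap('top','t6')
E
```

```text
time: 33.0
tool_pos: [0.5448, -0.3766, 0.1855]
ee_rot: [3.141, 0.001, 1.181]
wrist_force: [-0.2, 0.3, -0.5]
width: 0.0941
time: 34.25
tool_pos: [0.5417, -0.3941, 0.1388]
ee_rot: [3.141, 0.0, 1.183]
wrist_force: [-0.8, 0.2, 0.2]
width: 0.094
t 34.25 pos [ 0.5417 -0.3941  0.1388] rpy [3.141 0.    1.183] w 0.0940 F [-0.8  0.2  0.2]
turn -0.0003 shift [-0.0164  0.0164  0.5389]
```

View pics/w6.png

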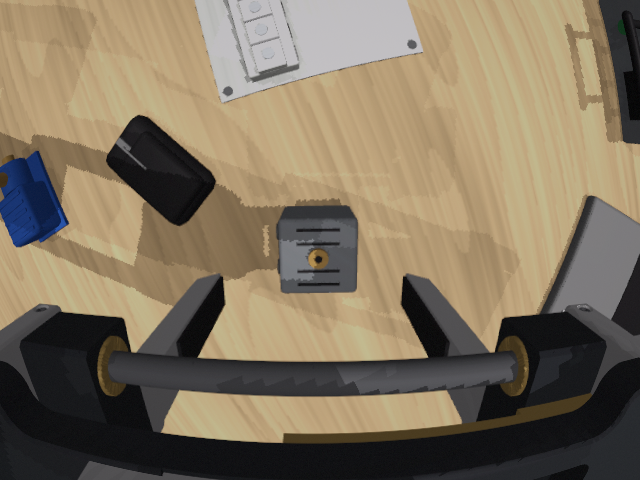

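View pics/t6.png

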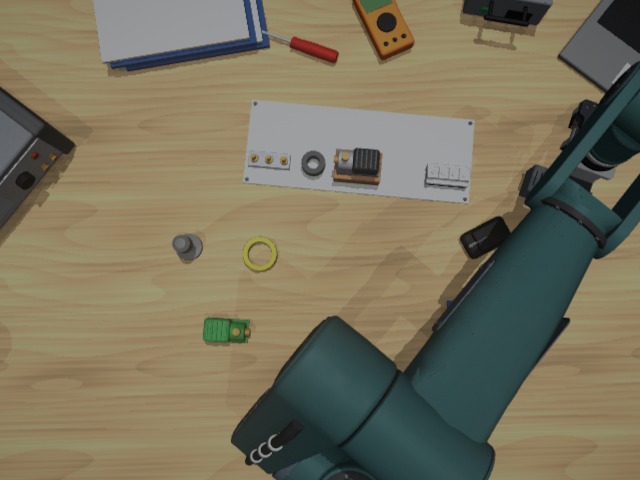

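The wrist view shows the box square to the jaws, with its brass terminal at (318,259), a few mm to the right as measured. The top view shows the core at (313,163) and the block with the pump at (358,166). I'll grip the box and check the placed parts from the same picture.

```bash
cat > chk.py <<'E'
from h import *
import sys
def chk(f,objs):
    z=np.load('pics/'+f+'.npz'); d=z['d']; w=cloud('top',d); P=robot.camera_params('top')
    O=np.array([.5904,-.0392]); yv=np.array([.1195,.9928]); xv=np.array([.9928,-.1195])
    zz=w[...,2]; L=np.stack([(w[...,:2]-O)@xv,(w[...,:2]-O)@yv],-1)
    for nm,(a,b,c,e),(lo,hi) in objs:
        m=(L[...,0]>a)&(L[...,0]<b)&(L[...,1]>c)&(L[...,1]<e)&(zz>lo)&(zz<hi)
        q=L[m].astype(np.float32); r=cv2.minAreaRect(q); (cc,rad)=cv2.minEnclosingCircle(q)
        print(nm,m.sum(),'rect c',np.round(r[0],4),'size',np.round(r[1],4),'ang',round(r[2],1),'circ',np.round(cc,4),round(rad,4),'zmax %.3f'%np.nanpercentile(zz[m],95))
E
python3 - <<'E'
from chk import *
chk('t6',[('core',(-.05,.05,.055,.125),(.02,.04)),('blocktop',(-.06,.06,-.058,.058),(.033,.041)),('block+pump',(-.06,.06,-.058,.058),(.01,.12)),('pumphi',(-.06,.06,-.058,.058),(.055,.12))])
E
python3 -m crank '[[-0.016,0.015,0.06,0],[0,0,0.1,0],[0,0,0.12,0],[0,0,0.1,0],[0,0,0.08,0],[0,0,0.05,0],[0,0,0.03,0],[0,0,0,0],[0,0,0,0],[0,0,0,0]]'
python3 -m crank '[[0,0,0,0],[0,0,0,0],[0,0,0,0],[0,0,0,0],[0,0,0,0],[0,0,0,0],[0,0,-0.1,0],[0,0,-0.15,0],[0,0,-0.2,0],[0,0,-0.2,0]]' 1
python3 - <<'E'
from h import *
go(.5796,-.1286,.16,83.1)
E
```

```text
core 336 rect c [-0.0008  0.0906] size [0.0475 0.0458] ang 5.8 circ [-0.0003  0.0899] 0.0242 zmax 0.034
blocktop 292 rect c [-0.0006  0.0006] size [0.0916 0.0613] ang 89.9 circ [-0.0003  0.001 ] 0.0535 zmax 0.040
block+pump 1571 rect c [0.0098 0.0002] size [0.0966 0.0823] ang 89.9 circ [0.011  0.0017] 0.0615 zmax 0.088
pumphi 954 rect c [0.0011 0.0052] size [0.0444 0.0866] ang 0.1 circ [0.0013 0.0037] 0.0453 zmax 0.091
time: 35.6
tool_pos: [0.5437, -0.3985, 0.0316]
ee_rot: [3.14, 0.001, 1.183]
wrist_force: [0.4, -0.2, 0.3]
width: 0.0937
time: 36.85
tool_pos: [0.5428, -0.3977, 0.1622]
ee_rot: [-3.141, -0.0, 1.183]
wrist_force: [-0.9, -0.7, -4.3]
width: 0.056
t 36.85 pos [ 0.5428 -0.3977  0.1622] rpy [-3.141 -0.     1.183] w 0.0560 F [-0.9 -0.7 -4.3]
turn -0.1702 shift [1.3581 0.0209 0.0659]
```

Block, pump and core are all within about 1 mm of target. Now I'll carry the box.

```bash
python3 -m crank '[[0,0,0,-0.085],[0,0,0,-0.085],[0.1,0,0,0],[0.2,0.005,0,0],[0.25,0.005,0,0],[0.25,0.005,0,0],[0.25,0.005,0,0],[0.2,0,0,0],[0.1,0,0.05,0],[0,0,0.05,0]]'
python3 - <<'E'
from h import *
go(.5796,-.1286,.0465,83.1)
E
```

```text
time: 38.1
tool_pos: [0.5795, -0.1292, 0.1399]
ee_rot: [-3.141, 0.0, 1.452]
wrist_force: [-0.3, -0.2, -3.8]
width: 0.0554
t 38.10 pos [ 0.5795 -0.1292  0.1399] rpy [-3.141  0.     1.452] w 0.0554 F [-0.3 -0.2 -3.8]
turn 0.0008 shift [2.900e-03 1.000e-04 5.222e-01]
```

```bash
python3 -m crank '[[0.003,0,0.06,0],[0,0,0.1,0],[0,0,0.12,0],[0,0,0.1,0],[0,0,0.07,0],[0,0,0.04,0],[0,0,0.02,0],[0,0,0,0],[0,0,0,0],[0,0,0,0]]'
python3 -m crank '[[0,0,0.005,0],[0,0,0.005,0],[0,0,0,0],[0,0,0,0],[0,0,0,0],[0,0,0,0],[0,0,0,0],[0,0,0,0],[0,0,0,0],[0,0,0,0]]'
python3 - <<'E'
from h import *
go(.5796,-.1286,.046,83.1)
E
```

```text
time: 39.35
tool_pos: [0.5803, -0.13, 0.0394]
ee_rot: [3.14, 0.0, 1.45]
wrist_force: [0.1, 0.7, -4.4]
width: 0.0561
time: 40.6
tool_pos: [0.5799, -0.13, 0.0367]
ee_rot: [3.142, 0.0, 1.45]
wrist_force: [0.4, -0.5, -3.1]
width: 0.0559
t 40.60 pos [ 0.5799 -0.13    0.0367] rpy [3.142 0.    1.45 ] w 0.0559 F [ 0.4 -0.5 -3.1]
turn -0.0002 shift [ 0.0068 -0.0022  0.0085]
```

```bash
python3 -m crank '[[0.006,-0.002,0.005,0],[0,0,0.005,0],[0,0,0.003,0],[0,0,0,0],[0,0,0,0],[0,0,0,0],[0,0,0,0],[0,0,0,0],[0,0,0,0],[0,0,0,0]]'
python3 -m crank '[[0,0,0,0],[0,0,0,0],[0,0,0,0],[0,0,0,0],[0,0,0,0],[0,0,-0.05,0],[0,0,-0.1,0],[0,0,-0.2,0],[0,0,-0.2,0],[0,0,-0.2,0]]' -1
python3 - <<'E'
from h import *
go(.4399,.3032,.17,83.1)
E
```

```text
time: 41.85
tool_pos: [0.5796, -0.1287, 0.0341]
ee_rot: [3.142, 0.0, 1.45]
wrist_force: [-0.3, 0.4, -3.7]
width: 0.0559
time: 43.1
tool_pos: [0.5796, -0.1287, 0.1862]
ee_rot: [3.141, 0.0, 1.45]
wrist_force: [1.0, -0.1, -0.9]
width: 0.0938
t 43.10 pos [ 0.5796 -0.1287  0.1862] rpy [3.141 0.    1.45 ] w 0.0938 F [ 1.  -0.1 -0.9]
turn -0.0002 shift [ 2.06   -0.9529  0.1362]
```

```bash
python3 -m crank '[[0.1,-0.05,0,0],[0.2,-0.09,0,0],[0.24,-0.11,0,0],[0.24,-0.11,0,0],[0.24,-0.11,0,0],[0.24,-0.11,0,0],[0.24,-0.11,0,0],[0.24,-0.11,0,0],[0.2,-0.1,0,0],[0.12,-0.05,0,0]]'
python3 -m crank '[[0,0,0.05,0],[0,0,0.03,0],[0,0,0,0],[0,0,0,0],[0,0,0,0],[0,0,0,0],[0,0,0,0],[0,0,0,0],[0,0,0,0],[0,0,0,0]]'
python3 - <<'E'
from h import *
go(.4399,.3032,.058,83.1)
snap('wrist','w7'); snap('top','t7')
E
```

```text
time: 44.35
tool_pos: [0.438, 0.3052, 0.1826]
ee_rot: [-3.139, 0.001, 1.453]
wrist_force: [0.8, -0.6, -0.0]
width: 0.0935
time: 45.6
tool_pos: [0.4406, 0.3032, 0.168]
ee_rot: [3.142, 0.0, 1.45]
wrist_force: [0.5, -0.0, 0.3]
width: 0.0939
t 45.60 pos [0.4406 0.3032 0.168 ] rpy [3.142 0.    1.45 ] w 0.0939 F [ 0.5 -0.   0.3]
turn -0.0001 shift [-4.000e-04 -3.400e-03  6.052e-01]
```

View pics/w7.png

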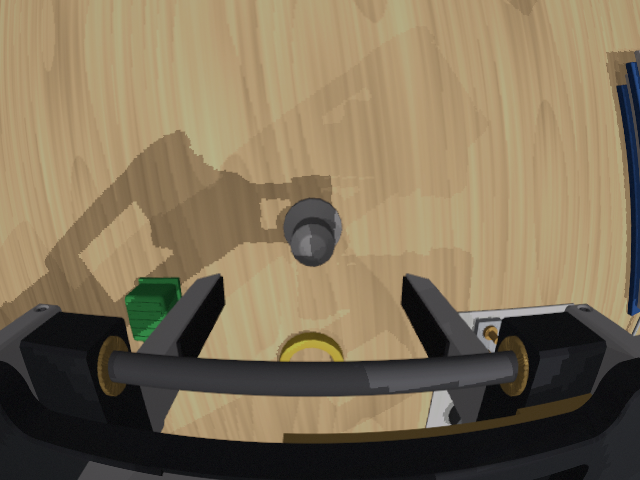

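The probe's head is at (312,244) and its foot at (312,226), on the jaw centre line. I'll check its position along that line and check the box placement.

Run:
```python
from chk import *
print(wray(312,248,.065),wray(313,226,.01))
chk('t7',[('core',(-.05,.05,.055,.125),(.02,.04)),('box',(-.05,.05,-.13,-.054),(.05,.075)),('pumphi',(-.06,.06,-.052,.058),(.055,.12)),('blocktop',(-.06,.06,-.052,.058),(.033,.041))])
```

```text
[0.43928009 0.30029247 0.065     ] [0.4407488  0.30552954 0.01      ]
core 340 rect c [-0.0001  0.0898] size [0.0465 0.0466] ang 84.6 circ [-0.0006  0.0894] 0.0243 zmax 0.035
box 849 rect c [-0.0005 -0.0904] size [0.0576 0.0564] ang 1.6 circ [-0.0011 -0.0907] 0.0377 zmax 0.067
pumphi 961 rect c [0.0006 0.005 ] size [0.0441 0.0865] ang 1.2 circ [0.0014 0.0036] 0.0451 zmax 0.091
blocktop 306 rect c [-0.0008  0.0006] size [0.092  0.0616] ang 89.3 circ [-0.0009  0.0009] 0.0534 zmax 0.041
```

```bash
python3 -m crank '[[0,-0.002,0.06,0],[0,0,0.12,0],[0,0,0.12,0],[0,0,0.12,0],[0,0,0.1,0],[0,0,0.05,0],[0,0,0.03,0],[0,0,0,0],[0,0,0,0],[0,0,0,0]]'
python3 -m crank '[[0,0,0,0],[0,0,0,0],[0,0,0,0],[0,0,0,0],[0,0,0,0],[0,0,0,0],[0,0,0,0],[0,0,-0.1,0],[0,0,-0.2,0],[0,0,-0.2,0]]' 1
python3 - <<'E'
from h import *
go(.6673,-.0485,.2,83.1)
E
```

```text
time: 46.95
tool_pos: [0.4407, 0.3035, 0.0488]
ee_rot: [3.14, -0.001, 1.45]
wrist_force: [-0.2, 0.0, -0.6]
width: 0.0937
time: 48.2
tool_pos: [0.4397, 0.3029, 0.1483]
ee_rot: [-3.14, 0.001, 1.45]
wrist_force: [-0.0, 0.9, -1.1]
width: 0.033
t 48.20 pos [0.4397 0.3029 0.1483] rpy [-3.14e+00  1.00e-03  1.45e+00] w 0.0330 F [-0.   0.9 -1.1]
turn -0.0002 shift [-1.6076  1.3409 -0.2037]
```

```bash
python3 -m crank '[[0,0,-0.12,0],[-0.1,0.08,-0.1,0],[-0.18,0.15,0,0],[-0.2,0.17,0,0],[-0.22,0.18,0,0],[-0.22,0.18,0,0],[-0.22,0.18,0,0],[-0.22,0.18,0,0],[-0.15,0.13,0,0],[-0.09,0.08,0,0]]'
python3 -m crank '[[0,0,0.08,0],[0,0,0.05,0],[0,0,0,0],[0,0,0,0],[0,0,0,0],[0,0,0,0],[0,0,0,0],[0,0,0,0],[0,0,0,0],[0,0,0,0]]'
python3 - <<'E'
from h import *
go(.6673,-.0485,.0645,83.1)
E
```

```text
time: 49.45
tool_pos: [0.6662, -0.0488, 0.1907]
ee_rot: [-3.14, 0.0, 1.448]
wrist_force: [-0.4, -0.0, -0.5]
width: 0.0329
time: 50.7
tool_pos: [0.6657, -0.0465, 0.166]
ee_rot: [-3.142, 0.0, 1.45]
wrist_force: [0.9, -0.3, -0.8]
width: 0.0332
t 50.70 pos [ 0.6657 -0.0465  0.166 ] rpy [-3.142  0.     1.45 ] w 0.0332 F [ 0.9 -0.3 -0.8]
turn -0.0003 shift [-0.0088  0.009   0.5627]
```

```bash
python3 -m crank '[[-0.009,0.009,0.06,0],[0,0,0.1,0],[0,0,0.12,0],[0,0,0.1,0],[0,0,0.08,0],[0,0,0.06,0],[0,0,0.03,0],[0,0,0,0],[0,0,0,0],[0,0,0,0]]'
python3 -m crank '[[0,0,0.003,0],[0,0,0,0],[0,0,0,0],[0,0,0,0],[0,0,0,0],[0,0,0,0],[0,0,0,0],[0,0,0,0],[0,0,0,0],[0,0,0,0]]'
python3 - <<'E'
from h import *
go(.6673,-.0485,.0628,83.1)
snap('wrist','w8')
E
```

```text
time: 51.95
tool_pos: [0.6679, -0.0486, 0.057]
ee_rot: [3.14, 0.0, 1.45]
wrist_force: [-0.3, 0.1, -1.3]
width: 0.0335
time: 53.2
tool_pos: [0.6673, -0.0485, 0.0554]
ee_rot: [-3.142, 0.0, 1.45]
wrist_force: [0.0, 0.5, -1.0]
width: 0.0335
t 53.20 pos [ 0.6673 -0.0485  0.0554] rpy [-3.142  0.     1.45 ] w 0.0335 F [ 0.   0.5 -1. ]
turn -0.0002 shift [0.0001 0.     0.0182]
```

View pics/w8.png

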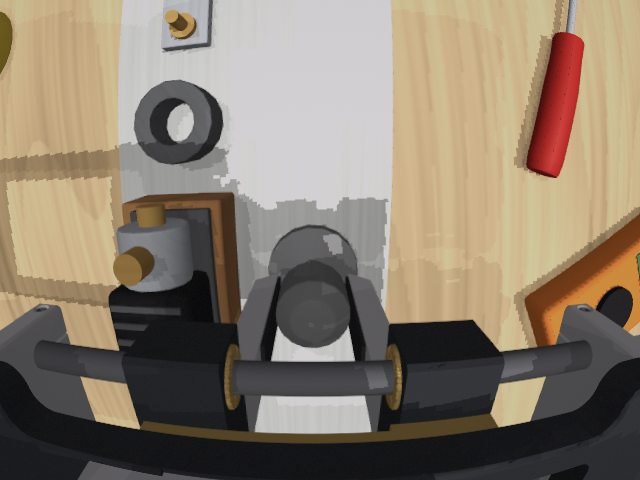

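The probe is held upright behind the block, with its head at (313,305), clear of the pump. I'll lower the last 3 mm, open the jaws partly so the fingers stay off the pump, and lift.

```bash
python3 -m crank '[[0,0,0.007,0],[0,0,0.006,0],[0,0,0.004,0],[0,0,0,0],[0,0,0,0],[0,0,0,0],[0,0,0,0],[0,0,0,0],[0,0,0,0],[0,0,0,0]]'
python3 -m crank '[[0,0,0,0],[0,0,0,0],[0,0,0,0],[0,0,0,0],[0,0,0,0],[0,0,0,0],[0,0,-0.05,0],[0,0,-0.1,0],[0,0,-0.2,0],[0,0,-0.2,0]]' -0.06
python3 -m crank '[[0,0,-0.1,0],[-0.2,0,0,0],[-0.25,0,0,0],[-0.25,0,0,0],[-0.25,0,0,0],[-0.25,0,0,0],[-0.2,0,0,0],[-0.1,0,0,0],[0,0,0,0],[0,0,0,0]]'
python3 - <<'E'
from chk import *
snap('top','t9'); snap('side','s9')
chk('t9',[('core',(-.05,.05,.055,.125),(.02,.04)),('box',(-.05,.05,-.13,-.054),(.05,.075)),('pumphi',(-.04,.05,-.052,.058),(.055,.12)),('blocktop',(-.06,.04,-.052,.058),(.033,.041)),('probe',(.042,.12,-.05,.05),(.055,.1)),('probe foot',(.044,.12,-.05,.05),(.008,.1))])
print(robot.get_obs()['time'])
E
```

```text
time: 54.5
tool_pos: [0.6673, -0.0485, 0.0521]
ee_rot: [3.142, 0.0, 1.45]
wrist_force: [-1.2, 0.2, -1.6]
width: 0.0331
time: 55.75
tool_pos: [0.6675, -0.0485, 0.165]
ee_rot: [3.14, 0.0, 1.45]
wrist_force: [0.6, 0.0, -0.4]
width: 0.0496
time: 57.0
tool_pos: [0.6318, -0.3447, 0.1827]
ee_rot: [3.141, -0.001, 1.452]
wrist_force: [0.1, 0.3, 0.3]
width: 0.0501
core 347 rect c [-0.0009  0.0899] size [0.0466 0.0466] ang 16.1 circ [-0.0003  0.0902] 0.0246 zmax 0.034
box 844 rect c [-0.0002 -0.0907] size [0.0568 0.0566] ang 0.4 circ [-0.0004 -0.0904] 0.038 zmax 0.067
pumphi 960 rect c [0.001  0.0049] size [0.0455 0.0864] ang 2.1 circ [0.0015 0.0035] 0.0452 zmax 0.091
blocktop 305 rect c [-0.0008  0.0006] size [0.0614 0.0919] ang 0.5 circ [-0.0003  0.001 ] 0.0536 zmax 0.041
probe 273 rect c [0.0772 0.0004] size [0.0347 0.0316] ang 6.0 circ [0.077  0.0002] 0.0178 zmax 0.082
probe foot 616 rect c [0.0812 0.0009] size [0.0943 0.0696] ang 89.1 circ [ 0.079  -0.0017] 0.0542 zmax 0.080
57.1
```

View pics/t9.png

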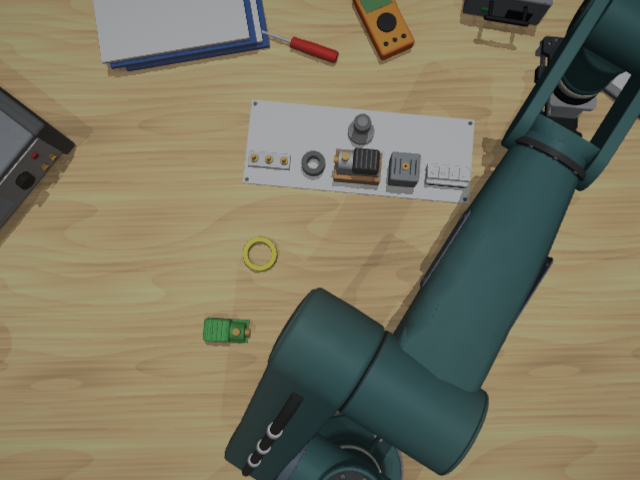

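View pics/s9.png

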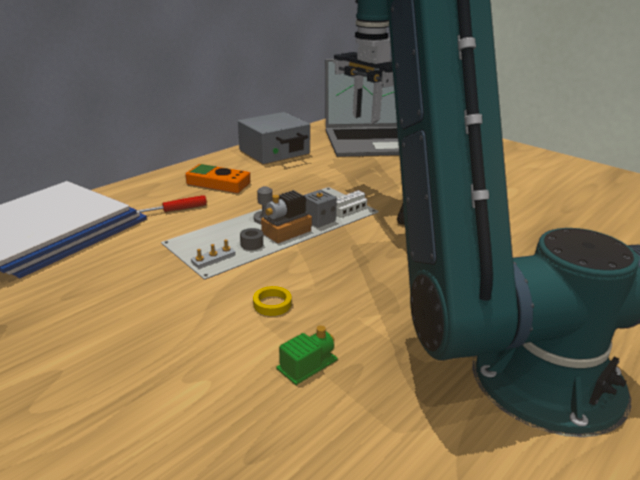

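Both views show all five parts upright in place: core (313,163), block with pump (358,166), box (404,169), probe (361,130). The arm is clear, so I'll hand in.

```bash
python3 -m crank '[[0,0,0,0],[0,0,0,0],[0,0,0,0],[0,0,0,0],[0,0,0,0],[0,0,0,0],[0,0,0,0],[0,0,0,0],[0,0,0,0],[0,0,0,0]]'
python3 -c "
from bench import robot
print(robot.close_job())"
```

```text
time: 58.35
tool_pos: [0.6312, -0.3464, 0.1821]
ee_rot: [3.142, 0.0, 1.45]
wrist_force: [0.3, -0.3, 0.8]
width: 0.0502
the job is handed in; nothing more can be done
None
```

The interference test is set up on the plate and the job was handed in at 58 s of the allowed 131 s. I placed the block first, then the pump on top of it, the core, the coupling box and last the probe. Handing in reports no verdict.

My last check, from the top camera's depth picture, put everything well inside the limits:

| Part | Measured | Aim |
|---|---|---|
| Block | within 1 mm of the row middle, about 0.5° off square | row middle |
| Pump | about 2 mm across and under 1 mm along from the block centre, about 2° off | block centre |
| Box | 91 mm from the row middle, towards the terminal block, under 1 mm off the row line, 0.4° off square | 90 mm |
| Core | 90 mm from the row middle, towards the earth bar, about 1 mm off the row line | 90 mm |
| Probe head | 77 mm behind the row line, under 1 mm sideways | 77.5 mm |

All five parts looked upright in both the top and side pictures, and the arm stood clear of them.

Two checks did not agree fully:
- **Probe foot:** its separate fit came out the wrong size (94 x 70 mm instead of 54 mm across), so I did not use it. The probe's position rests on its head and the tool position at release.
- **Heights:** the top camera's depth read 2 to 5 mm high on the raised parts. That affects heights only, and I set the heights from the tool position and contact instead.

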